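# Stand the spirit level on the guide rail

## Robot

A 6-joint arm with a two-finger parallel gripper is mounted at the origin on a cart in front of the work surface, level with it; the furniture and walls round the work are solid. World frame = base frame: x ahead of the robot, y to its left, z up, the work surface at z = 0. Lengths are in m, angles in rad, forces in N, time in s.
With the tool pointing down it reaches from about 0.35 to 0.85 m from the base axis. Payload 8.1 kg.
Tool frame: the origin (TCP) lies midway between the tips of the shut fingers; the grasp point (between the pads) lies ctrl.hold_point_z behind it (ctrl.hold_point_z is the distance from the TCP to the grasp point, in m); z points along the fingers, y is the line along which they close (so a half turn about z gives the same grasp; the last joint's range is limited). The gripper opens to 85 mm and grips with 20 to 120 N. Pads are 22 mm wide; open, the fingers measure 114 mm over their backs; the gripper's body (76 mm by 85 mm) begins 54 mm behind the grasp point. The pads swing forward as they close: fully open they stand 13 mm farther back than shut.
Start: joints at [-1.287, 0.13, 1.488, -0, 1.523, -0.085], TCP at [0.216, -0.56, 0.231] pointing down, gripper open.
Joint ranges: [-2.96, 2.96], [-0.89, 2.26], [0.02, 2.5], [-1.34, 4.48], [0, 2.73], [-2.66, 2.66]. Speed limits (rad/s): [2.39, 2.39, 2.79, 3.14, 3.14, 3.14].

## Interface

Orientations are given as a rotation vector (axis times angle).
In Python, from plant import ctrl, viewer, sign_off, spotter gives the robot as it stands.
- The arm moves only by the tool drive_tool, never from a script. Its argument "rows" is a list of rows, each an object of numbers: "rx", "ry", "rz": the turn, a rotation vector about the tool's x, y, z in rad; "tx", "ty", "tz": the shift along the tool's x, y, z in cm; "grip": the closure, from -1 (fully open) to 1 (shut). In form: [{"rx": .., "ry": .., "rz": .., "tx": .., "ty": .., "tz": .., "grip": ..}, ...]. A call has 1 to 12 rows; each row shifts and turns the commanded pose from where the row before left it, along the tool's axes as they then stand; what a row does not reach is not made up. A row lasts 1/10 s, in which the tool goes at most 50 mm and 8.59 degrees, less where a joint would pass 70% of its speed; a pose out of reach is approached as far as the arm can. A call is refused whole if a number of a shift passes 5 or a number of a turn 0.15, either way. A call with a gripper value outside its range is refused whole. The fingers move at their own pace and stop on an object; the grip force is fixed at half the most. Time passes only in rows, so rows that do not move let the fingers close. It gives the time, the measured TCP pose, the force, the opening and the grip force at its end, in the units of the state.
- ctrl.sense(): the state, without advancing time (a new reading comes with each control period).
- viewer.snapshot(name): name is "scene" or "top" or "wrist"; returns the picture (480x640x3 uint8, red, green, blue); there is no depth.
- viewer.get_calibration(name): a dict with "fov_y" (degrees; the focal length in pixels is half the picture's height over the tangent of half this angle, whatever the lens; pixels are square), "cx", "cy" (the principal point, pixels), "dist" ([k1, k2, p1, p2, k3] as OpenCV has them; the pictures are not rectified), "R" (3x3) and "t" (3): a world point X has camera coordinates R X + t; the wrist camera has in their place "T_tool_cam" (4x4, takes a point from camera to tool coordinates, whose origin is the TCP and whose axes are the flange's). Camera axes: x right, y down, z forward; pixel columns grow to the right and rows downward; lengths in m; the calibration is good to about 2 mm. A picture is of the moment at which its call begins: read the wrist's pose just before it. get_calibration takes no time and is no camera call.
- sign_off(): hands the job in; it is judged then, once.
Trained networks look in the newest picture that a camera, given by its name, has taken for a name from the list of things; names that differ only in an ending like _2 or _b are one class to them, and where a whole thing is asked for, a point or a joint stands for the part that bears it (a point fixed in the world has none). Each returns a list of dicts, best first, with "score" (0 to 1); they miss things now and then, are a little off and sometimes report something else, mostly with a low value. They report only what shows in the picture. A call takes as long as a camera call.
- spotter.boxes_of(label, camera): "position" ([row, column] as shares, 0 to 1, of the picture: columns of its width, rows of its height, amid what is visible of it).
- spotter.spot_point(label, camera): "position" ([row, column] as shares, 0 to 1, of the picture: columns of its width, rows of its height: a listed point, or the origin of a listed thing).
The state is a dict: "clock": time; "joints": joint angles; "qd": joint speeds; "tau": joint torques, N m; "ee_pos": TCP position; "ee_rot": TCP orientation; "wrist_force": force on the tool from outside, world axes, zero at the start; "wrist_torque": the same for the moment, N m; "grip_width": finger opening in m; "grasp_force": force on a finger pad.
Only numpy, scipy, OpenCV 4.12 (cv2) and the standard library are available. Lean on these libraries where they do the work, as an engineer would, in place of code of your own. Each camera call takes 0.05 s, during which the arm holds its last target. There are 200 camera calls.

## Task

Set the spirit level on the raised guide rail so that the rail can be checked: standing on its narrow base edge with the long vial edge up, running along the rail and centred on it. It lies flat on the desk, so turn it by way of the plywood V-rest: lay it in the V tilted, base edge down in the V and vial edge up, let go, then take it again across its thickness and stand it on the rail. Leave the nail jar, the tape measure and the pliers where they are.

Things in the scene. Friction and masses are not known exactly. Their poses are not given: they have to be found in the camera images.
- level: spirit level: aluminium bar with black end caps, 200 x 50 x 24 mm, about 0.26 kg, loose, at first flat on the desk. Origin: centre of the 200 x 50 face it first lies on. x along its length; y across its width: y = +25 mm is the vial edge (top in use), y = -25 mm the plain base edge (24 mm wide); z from 0 to 24 mm through its thickness, up at first
- level_vial (a point): centre of the level's vial edge, where a green vial 54 mm long shows between two black lines; at (0, 25, 12) mm in the level's frame, same axes
- v_rest: plywood V-rest, fixed: base board 150 x 84 x 12 mm, two Y-shaped uprights 12 mm thick at x = +-62 mm, so 112 mm free between them for the fingers. Their arms make a 90 degree V, open upward: each slopes 45 degrees (to +y and -y), 38 mm long up the slope, top 27 mm above the V's bottom. Origin: centre of the underside; x along the V, z up
- v_bottom (a point): bottom line of the V, midway between the uprights, 62 mm above the desk; axes of the V-rest
- guide_rail: guide rail, fixed to the desk: flat aluminium bar 240 mm long, 32 mm wide, its top 90 mm above the desk, on two grey feet (70 mm wide at the foot, 95 mm either side of the middle). Origin: centre of the underside at desk height; x runs along the rail, z up
- rail_top (a point): centre of the rail's flat top face, 90 mm above the desk; axes of the rail
- nail_jar: clear jar with a yellow-brown lid, 64 mm wide, 112 mm high, loose, standing on the desk at the right; origin at the centre of its underside; to be left alone
- tape_measure: yellow and black tape measure, 30 x 83 x 64 mm, loose, standing on the desk at the right; origin at its underside; to be left alone
- pliers: pliers with red handles, 52 x 176 x 18 mm, loose, lying on the desk behind the work; origin at the centre of the underside; to be left alone

How it is judged:
By the outcome, as a careful person would: the job done as asked, in the order asked, and still so for the second after the job is handed in, with the robot touching nothing.
It also fails if it takes over 58 s, if anything falls off the work surface, if the arm or the gripper's body presses on something with over 40 N, if the wrist force passes 120 N, or if a joint passes its speed limit or range.

## Working session

There is one attempt and no reset: what is moved stays moved. The work goes in short steps, Python scripts to look and compute and a tool call to move; the robot and the scene stay as the last step left them, time stands still between calls to the robot, and variables do not carry over. Pictures are saved under pics/ and viewed, at most 10 in all, crops included, and the job is handed in when it is done.

Besides the shell and the picture viewer there is one more tool, called after "Call:" as name(argument=value, ...) on one line, values as JSON. drive_tool: Moves the arm, as the interface text tells. Its arguments: {"type":"object","properties":{"rows":{"type":"array","items":{"type":"object","properties":{"rx":{"type":"number"},"ry":{"type":"number"},"rz":{"type":"number"},"tx":{"type":"number"},"ty":{"type":"number"},"tz":{"type":"number"},"grip":{"type":"number"}}}}},"required":["rows"]}

```bash
mkdir -p pics; ls; cat > h.py <<'E'
import numpy as np, cv2
from plant import ctrl, viewer, sign_off, spotter
from scipy.spatial.transform import Rotation as Ro
def cal(n):
    c=viewer.get_calibration(n); f=240/np.tan(np.radians(c["fov_y"])/2)
    K=np.array([[f,0,c["cx"]],[0,f,c["cy"]],[0,0,1.]]); d=np.array(c["dist"],float)
    if "R" in c: R,t=np.array(c["R"]),np.array(c["t"])
    else:
        s=ctrl.sense(); T=np.eye(4);T[:3,:3]=Ro.from_rotvec(s["ee_rot"]).as_matrix();T[:3,3]=s["ee_pos"]
        M=np.linalg.inv(T@np.array(c["T_tool_cam"])); R,t=M[:3,:3],M[:3,3]
    return K,d,R,t
def ray(n,u,v):
    K,d,R,t=cal(n); p=cv2.undistortPoints(np.array([[[u,v]]],float),K,d)[0,0]
    return -R.T@t, R.T@np.array([p[0],p[1],1])
def onz(n,u,v,z):
    o,r=ray(n,u,v); return o+r*(z-o[2])/r[2]
def proj(n,X):
    K,d,R,t=cal(n); return cv2.projectPoints(np.array(X,float).reshape(-1,1,3),cv2.Rodrigues(R)[0],t,K,d)[0][:,0]
def snap(n,f):
    im=viewer.snapshot(n); cv2.imwrite("pics/"+f,im[:,:,::-1]); return im
E
python3 - <<'E'
from h import *
np.set_printoptions(precision=3,suppress=True)
s=ctrl.sense(); print(s, ctrl.hold_point_z)
for n in("top","scene"):
    snap(n,n+"0.png")
    K,d,R,t=cal(n); print(n,K[0,0],d,"pos",-R.T@t)
    for l in["level","level_vial","v_rest","v_bottom","guide_rail","rail_top","nail_jar","tape_measure","pliers"]:
        for k in("boxes_of","spot_point"):
            try: r=getattr(spotter,k)(l,n)
            except Exception as e: print(l,k,e);continue
            print(l,k,[(round(q["score"],2),round(q["position"][1]*640,1),round(q["position"][0]*480,1)) for q in r[:2]])
print(ctrl.sense()["clock"])
E
```

```text
pics
{'clock': 0.0, 'joints': array([-1.287,  0.131,  1.489,  0.   ,  1.523, -0.085]), 'qd': array([-0.001, -0.   ,  0.001,  0.   , -0.001, -0.   ]), 'tau': array([ -0.001, -56.939, -50.057,  -0.   ,   0.015,   0.   ]), 'ee_pos': array([ 0.216, -0.559,  0.23 ]), 'ee_rot': array([-3.087, -0.576,  0.   ]), 'wrist_force': array([0.992, 0.161, 0.217]), 'wrist_torque': array([ 0.008, -0.053, -0.011]), 'grasp_force': 0.0, 'grip_width': 0.08564884632796844} 0.0187
top 543.1154613684572 [-0.134  0.     0.     0.     0.   ] pos [ 0.34  -0.143  1.321]
level boxes_of [(0.65, 284.4, 260.7)]
level spot_point [(0.97, 283.5, 259.6), (0.23, 428.8, 232.2)]
level_vial boxes_of [(0.67, 281.8, 259.3)]
level_vial spot_point [(0.83, 270.6, 255.2)]
v_rest boxes_of [(0.61, 284.0, 257.6)]
v_rest spot_point [(0.76, 194.7, 299.6)]
v_bottom boxes_of [(0.85, 193.6, 294.7)]
v_bottom spot_point [(0.98, 186.7, 289.9)]
guide_rail boxes_of [(0.63, 362.0, 245.0)]
guide_rail spot_point [(0.9, 359.6, 250.4)]
rail_top boxes_of [(0.7, 360.2, 243.5)]
rail_top spot_point [(0.85, 360.5, 241.7)]
nail_jar boxes_of [(0.57, 434.
[... 398 characters left out ...]
vial boxes_of [(0.72, 325.2, 294.4)]
level_vial spot_point [(0.86, 315.4, 298.8)]
v_rest boxes_of [(0.69, 289.9, 364.8)]
v_rest spot_point [(0.7, 288.6, 367.9), (0.44, 323.9, 295.4)]
v_bottom boxes_of [(0.62, 290.2, 364.7), (0.42, 413.4, 240.9)]
v_bottom spot_point [(0.67, 288.5, 342.0)]
guide_rail boxes_of [(0.79, 372.0, 236.5)]
guide_rail spot_point []
rail_top boxes_of [(0.98, 373.0, 233.6)]
rail_top spot_point [(0.69, 363.3, 221.2)]
nail_jar boxes_of [(0.56, 394.9, 203.0)]
nail_jar spot_point [(0.72, 392.8, 221.4)]
tape_measure boxes_of [(0.36, 415.3, 241.1)]
tape_measure spot_point [(0.52, 425.8, 238.3)]
pliers boxes_of [(0.75, 262.7, 259.3)]
pliers spot_point [(0.55, 272.8, 264.4)]
1.9
```

```bash
python3 -c "
import cv2
a=cv2.imread('pics/top0.png')[150:350,150:470]; cv2.imwrite('pics/tc.png',cv2.resize(a,(800,500),interpolation=cv2.INTER_CUBIC))
a=cv2.imread('pics/scene0.png')[150:430,220:500]; cv2.imwrite('pics/sc.png',cv2.resize(a,(600,600),interpolation=cv2.INTER_CUBIC))"
```

```text
(no output)
```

View pics/tc.png

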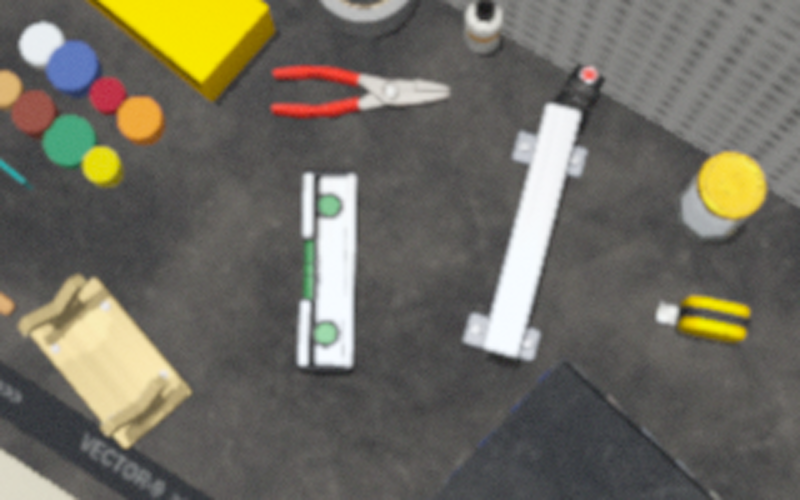

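View pics/sc.png

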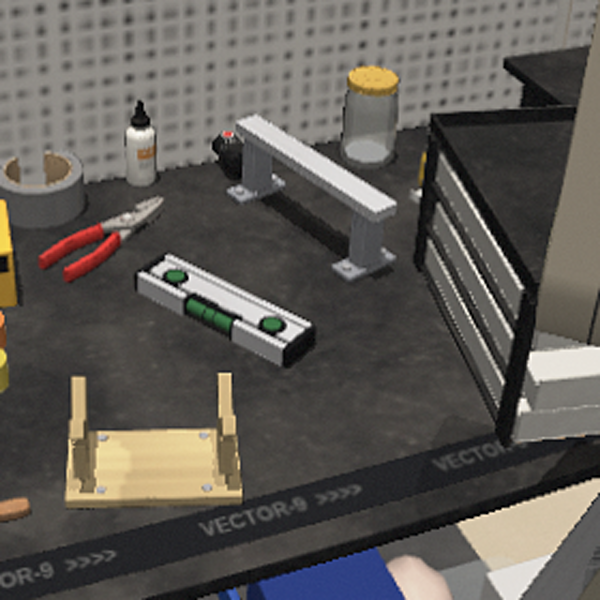

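```bash
python3 - <<'E'
from h import *
np.set_printoptions(precision=4,suppress=True)
T=lambda x,y,z: onz("top",150+x/2.5,150+y/2.5,z)
S=lambda x,y,z: onz("scene",220+x*280/600,150+y*280/600,z)
print("level",*[T(*p,.024) for p in[(318,175),(357,175),(353,367),(312,367)]],sep="\n")
print("level scene", S(170,258,.024),S(313,322,.024))
print("rail",*[T(*p,.09) for p in[(555,103),(582,108),(519,357),(487,350)]],sep="\n")
print("rail sc",S(238,120,.09),S(262,117,.09),S(394,205,.09),S(375,213,.09))
print("v arms",*[T(*p,.089) for p in[(22,327),(85,277),(105,435),(172,380)]],sep="\n")
print("vbase",*[T(*p,.012) for p in[(95,278),(190,388),(125,447)]],sep="\n")
print("vbase sc",*[S(*p,.012) for p in[(66,500),(242,498)]],sep="\n")
print("vb spot",onz("top",186.7,289.9,.062),onz("scene",288.5,342,.062))
print("jar",onz("top",150+733/2.5,150+185/2.5,.112),"cab",T(567,365,.2),T(440,490,.2),T(700,490,.2))
print("pliers tip",T(450,92,.01),"black",T(590,75,.09),S(228,135,.09))
E
```

```text
level
[ 0.6534 -0.0321  0.024 ]
[ 0.6543 -0.0705  0.024 ]
[ 0.4655 -0.0732  0.024 ]
[ 0.4644 -0.0339  0.024 ]
level scene [ 0.6501 -0.0645  0.024 ] [ 0.4695 -0.0741  0.024 ]
rail
[ 0.713  -0.2585  0.09  ]
[ 0.7088 -0.2841  0.09  ]
[ 0.472  -0.2273  0.09  ]
[ 0.4777 -0.1981  0.09  ]
rail sc [ 0.7142 -0.2572  0.09  ] [ 0.6977 -0.2818  0.09  ] [ 0.4744 -0.2196  0.09  ] [ 0.481  -0.1933  0.09  ]
v arms
[0.4869 0.2313 0.089 ]
[0.5353 0.1753 0.089 ]
[0.3905 0.1468 0.089 ]
[0.4425 0.0881 0.089 ]
vbase
[0.5468 0.1851 0.012 ]
[0.4417 0.0846 0.012 ]
[0.3829 0.1447 0.012 ]
vbase sc
[0.4918 0.2469 0.012 ]
[0.3815 0.1485 0.012 ]
vb spot [0.4707 0.1709 0.062 ] [0.4772 0.1609 0.062 ]
jar [ 0.6326 -0.4212  0.112 ] cab [ 0.4545 -0.2596  0.2   ] [ 0.3497 -0.1569  0.2   ] [ 0.3541 -0.3699  0.2   ]
pliers tip [ 0.746  -0.1602  0.01  ] black [ 0.7417 -0.2918  0.09  ] [ 0.7001 -0.2213  0.09  ]
```

```bash
cat >> h.py <<'E'
def plan(p,R,nr=None,nt=None):
    """rotate in place then translate; prints tool-axis totals and per-row values"""
    s=ctrl.sense(); R0=Ro.from_rotvec(s["ee_rot"]); R1=Ro.from_matrix(R) if not isinstance(R,Ro) else R
    w=(R0.inv()*R1).as_rotvec(); nr=nr or max(1,int(np.ceil(np.linalg.norm(w)/.13)))
    d=R1.inv().apply(np.array(p)-s["ee_pos"])*100; d0=R0.inv().apply(np.array(p)-s["ee_pos"])*100
    nt=nt or max(1,int(np.ceil(np.linalg.norm(d)/4)))
    print("turn",w,"rows",nr,(w/nr).round(4)," then shift cm",d.round(2),"rows",nt,(d/nt).round(3)," [shift first:",d0.round(2),"]")
def frame(x,z):
    x=np.array(x,float);z=np.array(z,float);z/=np.linalg.norm(z);x-=z*(x@z);x/=np.linalg.norm(x);return np.c_[x,np.cross(z,x),z]
def yawdown(deg): 
    a=np.radians(deg); return frame([np.cos(a),np.sin(a),0],[0,0,-1])
E
python3 - <<'E'
from h import *
np.set_printoptions(precision=4,suppress=True)
def tri(a,b):
    o1,r1=ray("top",150+a[0]/2.5,150+a[1]/2.5);o2,r2=ray("scene",220+b[0]*280/600,150+b[1]*280/600)
    k=np.linalg.lstsq(np.c_[r1,-r2],o2-o1,rcond=None)[0]; return o1+r1*k[0],o2+r2*k[1]
print("cab",tri((567,365),(433,118)));print("black",tri((590,75),(228,135)))
print([x for x in dir(ctrl) if x[0]!="_"])
K,d,R,t=cal("wrist");T=viewer.get_calibration("wrist")["T_tool_cam"];print(np.array(T))
plan([.216,-.559,.43],yawdown(0)); plan([.56,-.048,.2],yawdown(0.8))
E
```

```text
cab (array([ 0.4564, -0.2615,  0.1819]), array([ 0.4618, -0.2588,  0.1822]))
black (array([ 0.7593, -0.2983,  0.0358]), array([ 0.7606, -0.2975,  0.0362]))
['IKError', 'hold_point_z', 'sense']
[[-0.0007 -0.9564 -0.2919  0.0744]
 [ 1.     -0.0008  0.0002  0.0005]
 [-0.0004 -0.2919  0.9564 -0.1428]
 [ 0.      0.      0.      1.    ]]
turn [ 0.     -0.      0.3688] rows 3 [ 0.     -0.      0.1229]  then shift cm [ -0.03  -0.07 -19.87] rows 5 [-0.006 -0.014 -3.974]  [shift first: [ -0.    -0.07 -19.87] ]
turn [ 0.     -0.      0.3548] rows 3 [ 0.     -0.      0.1183]  then shift cm [ 35.08 -50.68   3.13] rows 16 [ 2.193 -3.168  0.196]  [shift first: [ 50.51 -35.34   3.13] ]
```

Call:
drive_tool(rows=[{"rz": 0.118, "tz": -4}, {"rz": 0.118, "tz": -4}, {"rz": 0.119, "tz": -3}, {"tx": 2.9, "ty": -3.9}, {"tx": 2.9, "ty": -3.9}, {"tx": 2.9, "ty": -3.9}, {"tx": 2.9, "ty": -3.9}, {"tx": 2.9, "ty": -3.9}, {"tx": 2.9, "ty": -3.9}, {"tx": 2.9, "ty": -3.9}, {"tx": 2.9, "ty": -3.9}, {"tx": 2.9, "ty": -3.9}])

```text
schema error: expected keys rx, ry, rz, tx, ty, tz, grip
```

Call:
drive_tool(rows=[{"tx": 2.8, "ty": -4.0}, {"tx": 2.8, "ty": -4.0}, {"tx": 2.6, "ty": -4.0, "tz": 1}, {"ty": -3.0, "tz": 1}, {}, {}])

```text
schema error: expected keys rx, ry, rz, tx, ty, tz, grip
```

```bash
python3 - <<'E'
from h import *
np.set_printoptions(precision=4,suppress=True)
s=ctrl.sense();print(s["clock"],s["ee_pos"],s["ee_rot"],s["joints"])
np.save("w1.npy",np.r_[s["ee_pos"],s["ee_rot"]])
im=snap("wrist","w1.png")
print(spotter.spot_point("level","wrist")[:1],spotter.spot_point("level_vial","wrist")[:1])
for c in[(.56,-.047)]:
    L=[[x,y,z] for z in(.024,) for x,y in((-.1,-.025),(.1,-.025),(.1,.025),(-.1,.025))]
    P=proj("wrist",[[c[0]+x,c[1]+y,z] for x,y,z in L]);print(P)
cv2.imwrite("pics/w1.png",cv2.polylines(im[:,:,::-1].copy(),[P.round().astype(int)],True,(0,0,255),1))
E
```

```text
1.9 [ 0.2163 -0.5597  0.2313] [3.0883 0.576  0.    ] [-1.2875  0.1304  1.4882  0.      1.523  -0.0855]
[] []
[[ -89.6051 -213.5251]
 [  66.3303 -258.9116]
 [  81.9659 -174.5609]
 [-121.8479 -212.1797]]
```

View pics/w1.png

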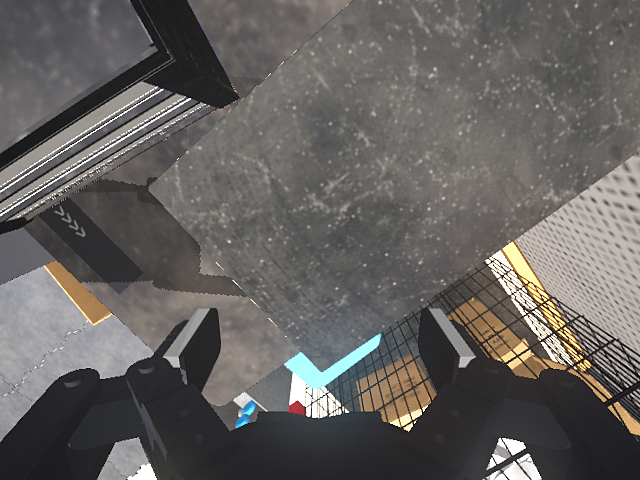

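The calls were refused because every key is needed. This picture is still from the start pose: cabinet edge at about (240,100), level not in view.

Call:
drive_tool(rows=[{"rx": 0, "ry": 0, "rz": 0.118, "tx": 0, "ty": 0, "tz": -4, "grip": -1}, {"rx": 0, "ry": 0, "rz": 0.118, "tx": 0, "ty": 0, "tz": -4, "grip": -1}, {"rx": 0, "ry": 0, "rz": 0.119, "tx": 0, "ty": 0, "tz": -3, "grip": -1}, {"rx": 0, "ry": 0, "rz": 0, "tx": 2.9, "ty": -3.9, "tz": 0, "grip": -1}, {"rx": 0, "ry": 0, "rz": 0, "tx": 2.9, "ty": -3.9, "tz": 0, "grip": -1}, {"rx": 0, "ry": 0, "rz": 0, "tx": 2.9, "ty": -3.9, "tz": 0, "grip": -1}, {"rx": 0, "ry": 0, "rz": 0, "tx": 2.9, "ty": -3.9, "tz": 0, "grip": -1}, {"rx": 0, "ry": 0, "rz": 0, "tx": 2.9, "ty": -3.9, "tz": 0, "grip": -1}, {"rx": 0, "ry": 0, "rz": 0, "tx": 2.9, "ty": -3.9, "tz": 0, "grip": -1}, {"rx": 0, "ry": 0, "rz": 0, "tx": 2.9, "ty": -3.9, "tz": 0, "grip": -1}, {"rx": 0, "ry": 0, "rz": 0, "tx": 2.9, "ty": -3.9, "tz": 0, "grip": -1}, {"rx": 0, "ry": 0, "rz": 0, "tx": 2.9, "ty": -3.9, "tz": 0, "grip": -1}])

```text
clock: 3.25
ee_pos: [0.4733, -0.2033, 0.3416]
ee_rot: [3.141, 0.022, 0.001]
wrist_force: [0.5, -1.3, -0.8]
grip_width: 0.0856
grasp_force: 0.0
```

Call:
drive_tool(rows=[{"rx": 0, "ry": 0, "rz": 0, "tx": 2.8, "ty": -4, "tz": 0, "grip": -1}, {"rx": 0, "ry": 0, "rz": 0, "tx": 2.8, "ty": -4, "tz": 0, "grip": -1}, {"rx": 0, "ry": 0, "rz": 0, "tx": 2.6, "ty": -4, "tz": 1, "grip": -1}, {"rx": 0, "ry": 0, "rz": 0, "tx": 0, "ty": -3, "tz": 1, "grip": -1}, {"rx": 0, "ry": 0, "rz": 0, "tx": 0, "ty": 0, "tz": 0, "grip": -1}, {"rx": 0, "ry": 0, "rz": 0, "tx": 0, "ty": 0, "tz": 0, "grip": -1}])

```text
clock: 3.85
ee_pos: [0.5523, -0.0534, 0.3211]
ee_rot: [3.141, 0.025, -0.001]
wrist_force: [0.4, -0.1, 0.2]
grip_width: 0.0854
grasp_force: 0.0
```

```bash
cat > look.py <<'E'
from h import *
np.set_printoptions(precision=4,suppress=True)
s=ctrl.sense();print(s["clock"],s["ee_pos"],s["ee_rot"],s["joints"])
np.save("w1.npy",np.r_[s["ee_pos"],s["ee_rot"]])
im=snap("wrist","w2raw.png")[:,:,::-1].copy()
def box(cx,cy,yaw,l,w,z,col):
    a=np.radians(yaw);u=np.array([np.cos(a),np.sin(a)]);v=np.array([-u[1],u[0]])
    P=proj("wrist",[[*(np.array([cx,cy])+i*l/2*u+j*w/2*v),z] for i,j in((-1,-1),(1,-1),(1,1),(-1,1))]);print(P.round(1).tolist())
    cv2.polylines(im,[P.round().astype(int)],True,col,1)
box(.56,-.047,.8,.2,.05,.024,(0,0,255))
box(.5925,-.24,-14.5,.24,.032,.09,(255,0,0))
box(.466,.165,43,.15,.084,.012,(0,255,0))
cv2.imwrite("pics/w2.png",im)
E
python3 look.py
```

```text
3.85 [ 0.5523 -0.0534  0.3211] [ 3.1412  0.0246 -0.001 ] [-0.1886 -0.0112  1.4735 -0.0004  1.6799  1.3665]
[[331.4, 271.3], [332.9, 116.3], [291.6, 116.3], [294.9, 271.3]]
[[461.3, 283.0], [547.9, 70.8], [519.7, 60.8], [436.3, 276.5]]
[[221.0, 280.4], [139.9, 203.3], [102.5, 243.7], [182.7, 315.7]]
```

View pics/w2.png

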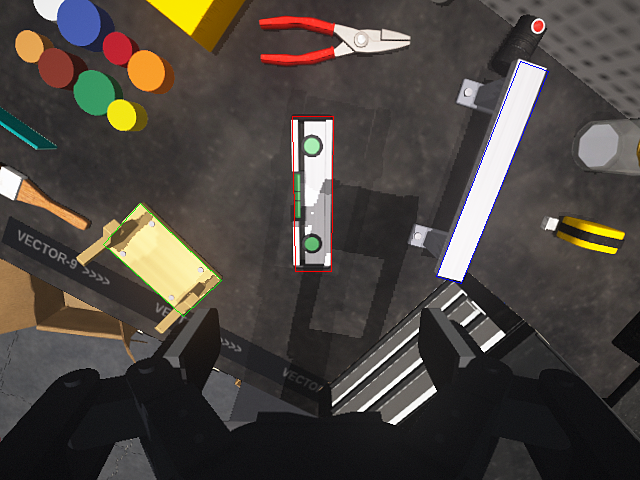

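The overlays nearly match: the level spans (292–333, 116–271), the rail runs (533,65)–(449,280), and the V base fits. Zooming to refine.

```bash
python3 - <<'E'
import cv2,numpy as np
a=cv2.imread('pics/w2.png')
f=lambda x,y,w,h,k:cv2.resize(a[y:y+h,x:x+w],(w*k,h*k),interpolation=cv2.INTER_NEAREST)
c=np.zeros((600,800,3),np.uint8)
for im,(x,y) in((f(282,106,60,25,4),(0,0)),(f(282,250,60,25,4),(0,110)),(f(505,50,60,40,4),(0,220)),(f(425,260,60,35,4),(0,390)),(f(70,195,160,150,3),(260,0))):
    c[y:y+im.shape[0],x:x+im.shape[1]]=im
cv2.imwrite('pics/w2z.png',c)
E
```

```text
(no output)
```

View pics/w2z.png

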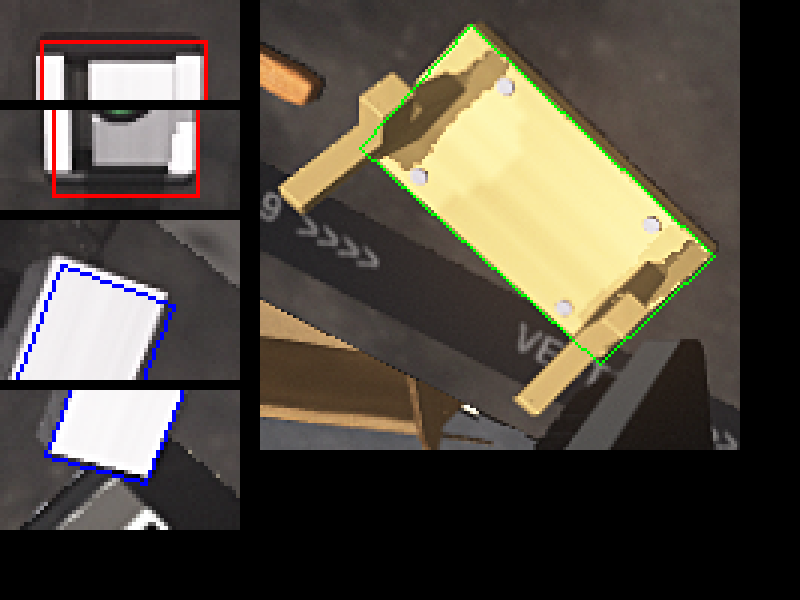

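The zoom shows the level about 2 mm farther in +x, and the rail's far end about 2 px left and up. The V base fits.

Call:
drive_tool(rows=[{"rx": 0, "ry": 0, "rz": 0, "tx": 1.0, "ty": -0.8, "tz": 3, "grip": -1}, {"rx": 0, "ry": 0, "rz": 0, "tx": 0, "ty": 0, "tz": 4, "grip": -1}, {"rx": 0, "ry": 0, "rz": 0, "tx": 0, "ty": 0, "tz": 4, "grip": -1}, {"rx": 0, "ry": 0, "rz": 0, "tx": 0, "ty": 0, "tz": 4, "grip": -1}, {"rx": 0, "ry": 0, "rz": 0, "tx": 0, "ty": 0, "tz": 4, "grip": -1}, {"rx": 0, "ry": 0, "rz": 0, "tx": 0, "ty": 0, "tz": 4, "grip": -1}, {"rx": 0, "ry": 0, "rz": 0, "tx": 0, "ty": 0, "tz": 4, "grip": -1}, {"rx": 0, "ry": 0, "rz": 0, "tx": 0, "ty": 0, "tz": 2.5, "grip": -1}, {"rx": 0, "ry": 0, "rz": 0, "tx": 0, "ty": 0, "tz": 1.5, "grip": -1}, {"rx": 0, "ry": 0, "rz": 0, "tx": 0, "ty": 0, "tz": 0.8, "grip": -1}, {"rx": 0, "ry": 0, "rz": 0, "tx": 0, "ty": 0, "tz": 0, "grip": -1}, {"rx": 0, "ry": 0, "rz": 0, "tx": 0, "ty": 0, "tz": 0, "grip": -1}])

```text
clock: 5.1
ee_pos: [0.5636, -0.0464, 0.0049]
ee_rot: [3.141, 0.021, 0.004]
wrist_force: [0.3, -0.1, 0.7]
grip_width: 0.0852
grasp_force: 0.0
```

Call:
drive_tool(rows=[{"rx": 0, "ry": 0, "rz": 0, "tx": 0, "ty": 0, "tz": 0, "grip": 1}, {"rx": 0, "ry": 0, "rz": 0, "tx": 0, "ty": 0, "tz": 0, "grip": 1}, {"rx": 0, "ry": 0, "rz": 0, "tx": 0, "ty": 0, "tz": 0, "grip": 1}, {"rx": 0, "ry": 0, "rz": 0, "tx": 0, "ty": 0, "tz": 0, "grip": 1}, {"rx": 0, "ry": 0, "rz": 0, "tx": 0, "ty": 0, "tz": 0, "grip": 1}, {"rx": 0, "ry": 0, "rz": 0, "tx": 0, "ty": 0, "tz": 0, "grip": 1}, {"rx": 0, "ry": 0, "rz": 0, "tx": 0, "ty": 0, "tz": 0, "grip": 1}, {"rx": 0, "ry": 0, "rz": 0, "tx": 0, "ty": 0, "tz": 0, "grip": 1}])

```text
clock: 5.9
ee_pos: [0.5634, -0.0458, 0.0047]
ee_rot: [3.141, 0.022, 0.003]
wrist_force: [-1.1, 0.8, 6.3]
grip_width: 0.0485
grasp_force: 64.0
```

Call:
drive_tool(rows=[{"rx": 0, "ry": 0, "rz": 0, "tx": 0, "ty": 0, "tz": -1, "grip": 1}, {"rx": 0, "ry": 0, "rz": 0, "tx": 0, "ty": 0, "tz": -2, "grip": 1}, {"rx": 0, "ry": 0, "rz": 0, "tx": 0, "ty": 0, "tz": -3, "grip": 1}, {"rx": 0, "ry": 0, "rz": 0, "tx": 0, "ty": 0, "tz": -3, "grip": 1}, {"rx": 0, "ry": 0, "rz": 0, "tx": 0, "ty": 0, "tz": -3, "grip": 1}, {"rx": 0, "ry": 0, "rz": 0, "tx": 0, "ty": 0, "tz": -3, "grip": 1}, {"rx": 0, "ry": 0, "rz": 0, "tx": 0, "ty": 0, "tz": -3, "grip": 1}, {"rx": 0, "ry": 0, "rz": 0, "tx": 0, "ty": 0, "tz": -2, "grip": 1}, {"rx": 0, "ry": 0, "rz": 0, "tx": 0, "ty": 0, "tz": -1, "grip": 1}, {"rx": 0, "ry": 0, "rz": 0, "tx": 0, "ty": 0, "tz": 0, "grip": 1}])

```text
clock: 6.9
ee_pos: [0.563, -0.0459, 0.2151]
ee_rot: [3.141, 0.022, 0.004]
wrist_force: [-0.5, 0.4, -3.3]
grip_width: 0.0484
grasp_force: 62.9
```

```bash
cat >> h.py <<'E'
np.set_printoptions(precision=4,suppress=True)
def vpose(yaw=43.,c=(.466,.165,.062)):
    g=np.radians(yaw); x=np.array([np.cos(g),np.sin(g),0]);h=np.array([-x[1],x[0],0]);k=np.array([0,0,1.])
    return np.array(c),x,(-h+k)/2**.5,(h+k)/2**.5   # centre, x, a, b
E
cat > p1.py <<'E'
from h import *
s=ctrl.sense();print(s["clock"],s["ee_pos"],s["ee_rot"],s["grip_width"],s["joints"])
c,x,a,b=vpose()
R=frame(x,-a); p=c+.025*b+.0047*a+.0014*x
print("final tcp",p); plan(p+[0,0,.10],R)
E
python3 p1.py
```

```text
6.9 [ 0.563  -0.0459  0.2151] [3.141  0.0218 0.0043] 0.048429187394515155 [-0.1721  0.0409  1.6125 -0.      1.4854  1.3848]
final tcp [0.4572 0.1765 0.083 ]
turn [ 0.7503 -0.2913 -0.6968] rows 9 [ 0.0834 -0.0324 -0.0774]  then shift cm [  7.43 -14.33  18.87] rows 7 [ 1.062 -2.048  2.695]  [shift first: [-10.27 -22.38   3.17] ]
```

Call:
drive_tool(rows=[{"rx": 0, "ry": 0, "rz": 0, "tx": -0.8, "ty": -1.8, "tz": 0, "grip": 1}, {"rx": 0, "ry": 0, "rz": 0, "tx": -1.5, "ty": -3.2, "tz": 0, "grip": 1}, {"rx": 0, "ry": 0, "rz": 0, "tx": -1.6, "ty": -3.5, "tz": 0, "grip": 1}, {"rx": 0, "ry": 0, "rz": 0, "tx": -1.6, "ty": -3.5, "tz": 0, "grip": 1}, {"rx": 0, "ry": 0, "rz": 0, "tx": -1.6, "ty": -3.5, "tz": 0, "grip": 1}, {"rx": 0, "ry": 0, "rz": 0, "tx": -1.6, "ty": -3.5, "tz": 0, "grip": 1}, {"rx": 0, "ry": 0, "rz": 0, "tx": -1.6, "ty": -3.4, "tz": 0, "grip": 1}])

```text
clock: 7.6
ee_pos: [0.4536, 0.1783, 0.2112]
ee_rot: [3.141, 0.022, -0.005]
wrist_force: [1.5, -0.3, -1.2]
grip_width: 0.0484
grasp_force: 62.9
```

Call:
drive_tool(rows=[{"rx": 0.083, "ry": -0.032, "rz": -0.077, "tx": 0, "ty": 0, "tz": 0, "grip": 1}, {"rx": 0.083, "ry": -0.032, "rz": -0.077, "tx": 0, "ty": 0, "tz": 0, "grip": 1}, {"rx": 0.083, "ry": -0.032, "rz": -0.077, "tx": 0, "ty": 0, "tz": 0, "grip": 1}, {"rx": 0.083, "ry": -0.032, "rz": -0.077, "tx": 0, "ty": 0, "tz": 0, "grip": 1}, {"rx": 0.083, "ry": -0.032, "rz": -0.077, "tx": 0, "ty": 0, "tz": 0, "grip": 1}, {"rx": 0.083, "ry": -0.032, "rz": -0.077, "tx": 0, "ty": 0, "tz": 0, "grip": 1}, {"rx": 0.083, "ry": -0.032, "rz": -0.077, "tx": 0, "ty": 0, "tz": 0, "grip": 1}, {"rx": 0.083, "ry": -0.032, "rz": -0.077, "tx": 0, "ty": 0, "tz": 0, "grip": 1}, {"rx": 0.086, "ry": -0.035, "rz": -0.081, "tx": 0, "ty": 0, "tz": 0, "grip": 1}, {"rx": 0, "ry": 0, "rz": 0, "tx": 0, "ty": 0, "tz": 0, "grip": 1}, {"rx": 0, "ry": 0, "rz": 0, "tx": 0, "ty": 0, "tz": 0, "grip": 1}])

```text
clock: 8.7
ee_pos: [0.4554, 0.177, 0.2115]
ee_rot: [-2.221, -0.87, 0.368]
wrist_force: [-0.5, -0.3, -1.9]
grip_width: 0.0489
grasp_force: 63.1
```

```bash
python3 p1.py
```

```text
8.7 [0.4554 0.177  0.2115] [-2.2206 -0.8701  0.3679] 0.04885445879476915 [-0.0991  0.3057  1.5239  0.5175  1.9128  0.7479]
final tcp [0.4572 0.1765 0.083 ]
turn [-0.002   0.0024 -0.0046] rows 1 [-0.002   0.0024 -0.0046]  then shift cm [0.1  2.14 1.89] rows 1 [0.097 2.137 1.894]  [shift first: [0.11 2.14 1.89] ]
```

Call:
drive_tool(rows=[{"rx": 0, "ry": 0, "rz": 0, "tx": 0.1, "ty": 1.3, "tz": 1.1, "grip": 1}, {"rx": 0, "ry": 0, "rz": 0, "tx": 0, "ty": 2.0, "tz": 2.0, "grip": 1}, {"rx": 0, "ry": 0, "rz": 0, "tx": 0, "ty": 2.0, "tz": 2.0, "grip": 1}, {"rx": 0, "ry": 0, "rz": 0, "tx": 0, "ty": 1.8, "tz": 1.74, "grip": 1}, {"rx": 0, "ry": 0, "rz": 0, "tx": 0, "ty": 0, "tz": 0, "grip": 1}, {"rx": 0, "ry": 0, "rz": 0, "tx": 0, "ty": 0, "tz": 0, "grip": 1}])

```text
clock: 9.3
ee_pos: [0.4577, 0.1765, 0.1152]
ee_rot: [-2.22, -0.874, 0.364]
wrist_force: [-0.4, 0.9, -2.6]
grip_width: 0.0485
grasp_force: 63.2
```

```bash
cat > p2.py <<'E'
from h import *
s=ctrl.sense();print(s["clock"],s["ee_pos"],s["wrist_force"])
c,x,a,b=vpose()
R=frame(x,-a); p=c+.025*b+.0047*a+.0014*x
plan(p+[0,0,.003],R)
im=snap("scene","s2.png")[:,:,::-1].copy()
T=Ro.from_rotvec(s["ee_rot"]).as_matrix()
# level as held, and V arms
L=lambda X,Y,Z: s["ee_pos"]+T@np.array([X-.0014,-Y,.0047-Z])
C=[L(i*.1,j*.025,k) for k in(0,.024) for i,j in((-1,-1),(1,-1),(1,1),(-1,1))]
P=proj("scene",C).round().astype(int)
cv2.polylines(im,[P[:4],P[4:]],True,(0,0,255),1)
for sx in(-.068,-.056,.056,.068):
    Q=proj("scene",[c+sx*x+.038*a,c+sx*x,c+sx*x+.038*b]).round().astype(int); cv2.polylines(im,[Q],False,(0,255,0),1)
im=im[230:430,200:440]; cv2.imwrite("pics/s2z.png",cv2.resize(im,None,fx=3,fy=3,interpolation=cv2.INTER_CUBIC))
E
python3 p2.py
```

```text
9.3 [0.4577 0.1765 0.1152] [-0.4338  0.8523 -2.5607]
turn [-0.0008  0.0011 -0.0006] rows 1 [-0.0008  0.0011 -0.0006]  then shift cm [-0.03  2.05  2.09] rows 1 [-0.031  2.045  2.086]  [shift first: [-0.03  2.05  2.08] ]
```

View pics/s2z.png

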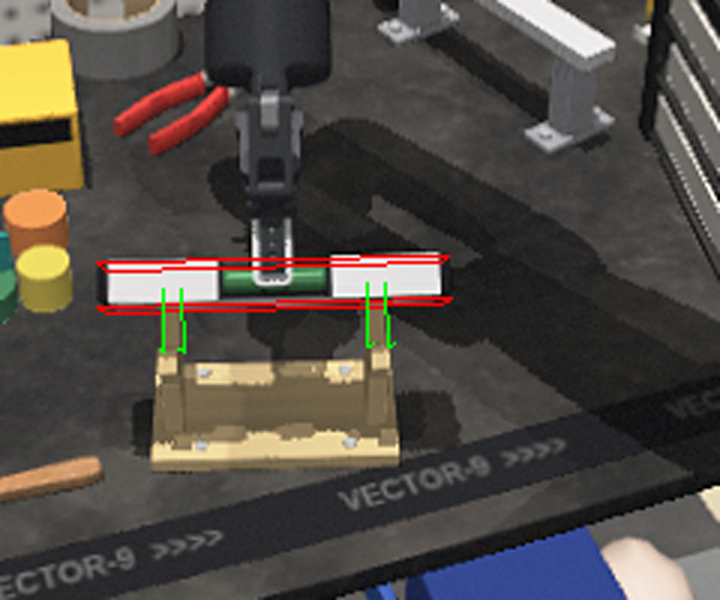

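The picture shows the held level matching its predicted outline, above the V and with the vial edge up, so I lower and release.

Call:
drive_tool(rows=[{"rx": 0, "ry": 0, "rz": 0, "tx": 0, "ty": 0.9, "tz": 0.9, "grip": 1}, {"rx": 0, "ry": 0, "rz": 0, "tx": 0, "ty": 0.7, "tz": 0.7, "grip": 1}, {"rx": 0, "ry": 0, "rz": 0, "tx": 0, "ty": 0.4, "tz": 0.4, "grip": 1}, {"rx": 0, "ry": 0, "rz": 0, "tx": 0, "ty": 0.08, "tz": 0.1, "grip": 1}, {"rx": 0, "ry": 0, "rz": 0, "tx": 0, "ty": 0, "tz": 0, "grip": 1}, {"rx": 0, "ry": 0, "rz": 0, "tx": 0, "ty": 0, "tz": 0, "grip": 1}])

```text
clock: 9.95
ee_pos: [0.4579, 0.1762, 0.0852]
ee_rot: [-2.219, -0.874, 0.364]
wrist_force: [-1.2, 0.7, -1.1]
grip_width: 0.0491
grasp_force: 63.1
```

Call:
drive_tool(rows=[{"rx": 0, "ry": 0, "rz": 0, "tx": 0, "ty": 0.07, "tz": 0.07, "grip": 1}, {"rx": 0, "ry": 0, "rz": 0, "tx": 0, "ty": 0, "tz": 0, "grip": 1}, {"rx": 0, "ry": 0, "rz": 0, "tx": 0, "ty": 0, "tz": 0, "grip": 0.1}, {"rx": 0, "ry": 0, "rz": 0, "tx": 0, "ty": 0, "tz": 0, "grip": -0.3}, {"rx": 0, "ry": 0, "rz": 0, "tx": 0, "ty": 0, "tz": 0, "grip": -1}, {"rx": 0, "ry": 0, "rz": 0, "tx": 0, "ty": 0, "tz": 0, "grip": -1}, {"rx": 0, "ry": 0, "rz": 0, "tx": 0, "ty": 0, "tz": 0, "grip": -1}, {"rx": 0, "ry": 0, "rz": 0, "tx": 0, "ty": 0, "tz": 0, "grip": -1}])

```text
clock: 10.75
ee_pos: [0.458, 0.1761, 0.0841]
ee_rot: [-2.219, -0.874, 0.364]
wrist_force: [-0.0, -0.2, 0.7]
grip_width: 0.0856
grasp_force: 0.0
```

Call:
drive_tool(rows=[{"rx": 0, "ry": 0, "rz": 0, "tx": 0, "ty": 0, "tz": -1.5, "grip": -1}, {"rx": 0, "ry": 0, "rz": 0, "tx": 0, "ty": 0, "tz": -3, "grip": -1}, {"rx": 0, "ry": 0, "rz": 0, "tx": 0, "ty": 0, "tz": -4, "grip": -1}, {"rx": 0, "ry": 0, "rz": 0, "tx": 0, "ty": 0, "tz": -4, "grip": -1}, {"rx": 0, "ry": 0, "rz": 0, "tx": 0, "ty": 0, "tz": -4, "grip": -1}, {"rx": 0, "ry": 0, "rz": 0, "tx": 0, "ty": 0, "tz": 0, "grip": -1}])

```text
clock: 11.35
ee_pos: [0.5419, 0.0875, 0.2058]
ee_rot: [-2.225, -0.876, 0.354]
wrist_force: [0.3, -0.3, 0.4]
grip_width: 0.0856
grasp_force: 0.0
```

```bash
cat > p3.py <<'E'
from h import *
s=ctrl.sense();print(s["clock"],s["ee_pos"],s["joints"],s["grip_width"])
c,x,a,b=vpose()
snap("wrist","w3raw.png"); im=cv2.imread("pics/w3raw.png"); im2=snap("scene","s3.png")[:,:,::-1].copy()
L=lambda X,Y,Z: c+X*x+(Y+.025)*b+Z*a
C=[L(i*.1,j*.025,k) for k in(0,.024) for i,j in((-1,-1),(1,-1),(1,1),(-1,1))]
out=[]
for n,m in(("wrist",im),("scene",im2)):
    P=proj(n,C).round().astype(int); cv2.polylines(m,[P[:4],P[4:]],True,(0,0,255),1); print(P.tolist())
    q=P.mean(0).astype(int); x0,y0=np.clip(q-[100,75],0,[440,330]); out.append(cv2.resize(m[y0:y0+150,x0:x0+200],(800,600) if 0 else (400,300),interpolation=cv2.INTER_CUBIC))
    print(x0,y0,spotter.spot_point("level_vial",n)[:1])
cv2.imwrite("pics/p3.png",cv2.resize(np.hstack(out),(800,300)))
b3=b; Rg=frame(x,-b3)   # second grasp frame
print("Rg y",Rg[:,1]); plan(c+.012*a+.11*b,Rg)
E
python3 p3.py
```

```text
11.35 [0.5419 0.0875 0.2058] [-0.2113  0.541   1.2273  0.4642  2.007   0.6688] 0.08555961490514986
[[343, 323], [347, 117], [289, 117], [294, 323], [344, 335], [349, 114], [287, 114], [293, 335]]
218 147 [{'position': [0.4887, 0.4498], 'score': 0.89}]
[[347, 344], [236, 347], [233, 346], [349, 343], [346, 331], [236, 334], [233, 332], [349, 329]]
191 263 [{'position': [0.7092, 0.4513], 'score': 0.78}]
Rg y [ 0.4822 -0.5171  0.7071]
turn [-1.5733  0.0022  0.0004] rows 13 [-0.121   0.0002  0.    ]  then shift cm [ -0.15 -15.81  -8.5 ] rows 5 [-0.03  -3.161 -1.699]  [shift first: [-0.13 -8.46 15.83] ]
```

View pics/p3.png

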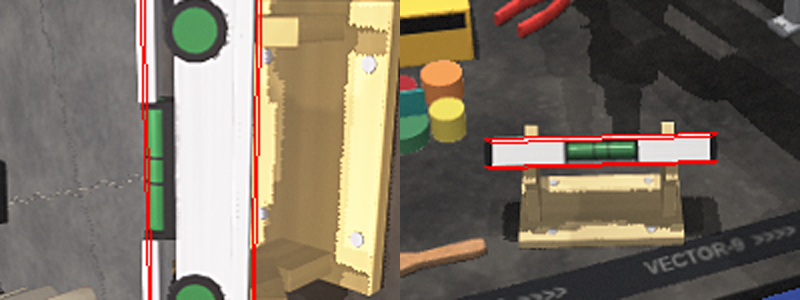

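The level rests in the V exactly where predicted, vial edge up. Next I swing the tool over for the grasp across the thickness.

Call:
drive_tool(rows=[{"rx": -0.13, "ry": 0, "rz": 0, "tx": 0, "ty": 0, "tz": 0, "grip": -1}, {"rx": -0.145, "ry": 0, "rz": 0, "tx": 0, "ty": 0, "tz": 0, "grip": -1}, {"rx": -0.145, "ry": 0, "rz": 0, "tx": 0, "ty": 0, "tz": 0, "grip": -1}, {"rx": -0.145, "ry": 0, "rz": 0, "tx": 0, "ty": 0, "tz": 0, "grip": -1}, {"rx": -0.145, "ry": 0, "rz": 0, "tx": 0, "ty": 0, "tz": 0, "grip": -1}, {"rx": -0.145, "ry": 0, "rz": 0, "tx": 0, "ty": 0, "tz": 0, "grip": -1}, {"rx": -0.145, "ry": 0, "rz": 0, "tx": 0, "ty": 0, "tz": 0, "grip": -1}, {"rx": -0.145, "ry": 0, "rz": 0, "tx": 0, "ty": 0, "tz": 0, "grip": -1}, {"rx": -0.145, "ry": 0, "rz": 0, "tx": 0, "ty": 0, "tz": 0, "grip": -1}, {"rx": -0.145, "ry": 0, "rz": 0, "tx": 0, "ty": 0, "tz": 0, "grip": -1}, {"rx": -0.138, "ry": 0, "rz": 0, "tx": 0, "ty": 0, "tz": 0, "grip": -1}, {"rx": 0, "ry": 0, "rz": 0, "tx": 0, "ty": 0, "tz": 0, "grip": -1}])

```text
clock: 12.75
ee_pos: [0.5339, 0.0919, 0.1959]
ee_rot: [2.213, 0.884, 0.355]
wrist_force: [-0.9, 0.8, -0.4]
grip_width: 0.0855
grasp_force: 0.0
```

```bash
cat > p4.py <<'E'
from h import *
s=ctrl.sense();print(s["clock"],s["ee_pos"],s["joints"])
c,x,a,b=vpose()
plan(c+.012*a+.11*b,frame(x,-b)); plan(c+.012*a+.012*b,frame(x,-b))
for o in(-.004,0,.004): print(o,proj("scene",[c+o*x+.012*a+.05*b]))
E
python3 p4.py
```

```text
12.75 [0.5339 0.0919 0.1959] [ 0.5535 -0.1481  2.0337 -0.8357  1.2151  1.6543]
turn [0.0021 0.0023 0.0105] rows 1 [0.0021 0.0023 0.0105]  then shift cm [  0.02 -15.32  -8.59] rows 5 [ 0.004 -3.064 -1.718]  [shift first: [  0.16 -15.3   -8.62] ]
turn [0.0021 0.0023 0.0105] rows 1 [0.0021 0.0023 0.0105]  then shift cm [  0.02 -15.32   1.21] rows 4 [ 0.005 -3.83   0.303]  [shift first: [  0.19 -15.32   1.18] ]
-0.004 [[293.8045 337.5664]]
0 [[291.486  337.6228]]
0.004 [[289.1669 337.6785]]
```

Call:
drive_tool(rows=[{"rx": 0.002, "ry": 0.002, "rz": 0.01, "tx": 0, "ty": 0, "tz": -4, "grip": -1}, {"rx": 0, "ry": 0, "rz": 0, "tx": 0, "ty": 0, "tz": -4.6, "grip": -1}, {"rx": 0, "ry": 0, "rz": 0, "tx": 0, "ty": -3, "tz": 0, "grip": -1}, {"rx": 0, "ry": 0, "rz": 0, "tx": 0, "ty": -4, "tz": 0, "grip": -1}, {"rx": 0, "ry": 0, "rz": 0, "tx": 0, "ty": -4, "tz": 0, "grip": -1}, {"rx": 0, "ry": 0, "rz": 0, "tx": 0, "ty": -3, "tz": 0, "grip": -1}, {"rx": 0, "ry": 0, "rz": 0, "tx": 0, "ty": -1.3, "tz": 0, "grip": -1}, {"rx": 0, "ry": 0, "rz": 0, "tx": 0, "ty": 0, "tz": 0, "grip": -1}, {"rx": 0, "ry": 0, "rz": 0, "tx": 0, "ty": 0, "tz": 0, "grip": -1}])

```text
clock: 13.65
ee_pos: [0.424, 0.2153, 0.1543]
ee_rot: [2.226, 0.866, 0.367]
wrist_force: [0.9, -0.8, -0.3]
grip_width: 0.0853
grasp_force: 0.0
```

```bash
python3 p4.py
```

```text
13.65 [0.424  0.2153 0.1543] [ 0.9111 -0.0378  2.0128 -0.7868  1.3938  1.9781]
turn [-0.0017 -0.0014 -0.0091] rows 1 [-0.0017 -0.0014 -0.0091]  then shift cm [-0.36 -0.7   0.15] rows 1 [-0.357 -0.696  0.152]  [shift first: [-0.36 -0.69  0.15] ]
turn [-0.0017 -0.0014 -0.0091] rows 1 [-0.0017 -0.0014 -0.0091]  then shift cm [-0.36 -0.7   9.95] rows 3 [-0.119 -0.232  3.317]  [shift first: [-0.38 -0.68  9.95] ]
-0.004 [[293.8045 337.5664]]
0 [[291.486  337.6228]]
0.004 [[289.1669 337.6785]]
```

Call:
drive_tool(rows=[{"rx": -0.002, "ry": -0.001, "rz": -0.009, "tx": -0.37, "ty": -0.69, "tz": 1, "grip": -1}, {"rx": 0, "ry": 0, "rz": 0, "tx": 0, "ty": 0, "tz": 3, "grip": -1}, {"rx": 0, "ry": 0, "rz": 0, "tx": 0, "ty": 0, "tz": 3, "grip": -1}, {"rx": 0, "ry": 0, "rz": 0, "tx": 0, "ty": 0, "tz": 2, "grip": -1}, {"rx": 0, "ry": 0, "rz": 0, "tx": 0, "ty": 0, "tz": 0.95, "grip": -1}, {"rx": 0, "ry": 0, "rz": 0, "tx": 0, "ty": 0, "tz": 0, "grip": -1}, {"rx": 0, "ry": 0, "rz": 0, "tx": 0, "ty": 0, "tz": 0, "grip": -1}])

```text
clock: 14.35
ee_pos: [0.4657, 0.1652, 0.0789]
ee_rot: [2.22, 0.873, 0.364]
wrist_force: [0.3, -0.1, 0.2]
grip_width: 0.0853
grasp_force: 0.0
```

```bash
python3 p4.py
```

```text
14.35 [0.4657 0.1652 0.0789] [ 0.773   0.0573  2.0822 -0.8646  1.1944  2.0101]
turn [ 0.0009 -0.0007 -0.0011] rows 1 [ 0.0009 -0.0007 -0.0011]  then shift cm [ 0.01  0.03 -9.78] rows 3 [ 0.003  0.01  -3.259]  [shift first: [ 0.02  0.04 -9.78] ]
turn [ 0.0009 -0.0007 -0.0011] rows 1 [ 0.0009 -0.0007 -0.0011]  then shift cm [0.01 0.03 0.02] rows 1 [0.01  0.03  0.024]  [shift first: [0.01 0.03 0.02] ]
-0.004 [[293.8045 337.5664]]
0 [[291.486  337.6228]]
0.004 [[289.1669 337.6785]]
```

Call:
drive_tool(rows=[{"rx": 0, "ry": 0, "rz": 0, "tx": 0, "ty": 0, "tz": 0, "grip": 1}, {"rx": 0, "ry": 0, "rz": 0, "tx": 0, "ty": 0, "tz": 0, "grip": 1}, {"rx": 0, "ry": 0, "rz": 0, "tx": 0, "ty": 0, "tz": 0, "grip": 1}, {"rx": 0, "ry": 0, "rz": 0, "tx": 0, "ty": 0, "tz": 0, "grip": 1}, {"rx": 0, "ry": 0, "rz": 0, "tx": 0, "ty": 0, "tz": 0, "grip": 1}, {"rx": 0, "ry": 0, "rz": 0, "tx": 0, "ty": 0, "tz": 0, "grip": 1}, {"rx": 0, "ry": 0, "rz": 0, "tx": 0, "ty": 0, "tz": 0, "grip": 1}, {"rx": 0, "ry": 0, "rz": 0, "tx": 0, "ty": 0, "tz": 0, "grip": 1}, {"rx": 0, "ry": 0, "rz": 0, "tx": 0, "ty": 0, "tz": 0, "grip": 1}, {"rx": 0, "ry": 0, "rz": 0, "tx": 0, "ty": 0, "tz": 0, "grip": 1}])

```text
clock: 15.35
ee_pos: [0.4654, 0.1655, 0.0785]
ee_rot: [2.22, 0.875, 0.364]
wrist_force: [-5.6, 2.5, 4.7]
grip_width: 0.0238
grasp_force: 58.8
```

Call:
drive_tool(rows=[{"rx": 0, "ry": 0, "rz": 0, "tx": 0, "ty": 0.7, "tz": -0.7, "grip": 1}, {"rx": 0, "ry": 0, "rz": 0, "tx": 0, "ty": 1.5, "tz": -1.5, "grip": 1}, {"rx": 0, "ry": 0, "rz": 0, "tx": 0, "ty": 2, "tz": -2, "grip": 1}, {"rx": 0, "ry": 0, "rz": 0, "tx": 0, "ty": 2, "tz": -2, "grip": 1}, {"rx": 0, "ry": 0, "rz": 0, "tx": 0, "ty": 2, "tz": -2, "grip": 1}, {"rx": 0, "ry": 0, "rz": 0, "tx": 0, "ty": 2, "tz": -2, "grip": 1}, {"rx": 0, "ry": 0, "rz": 0, "tx": 0, "ty": 1, "tz": -1, "grip": 1}, {"rx": 0, "ry": 0, "rz": 0, "tx": 0, "ty": 0, "tz": 0, "grip": 1}])

```text
clock: 16.15
ee_pos: [0.466, 0.1658, 0.239]
ee_rot: [2.221, 0.873, 0.368]
wrist_force: [1.1, -0.2, -2.0]
grip_width: 0.0233
grasp_force: 59.0
```

```bash
cat > p5.py <<'E'
from h import *
s=ctrl.sense();print(s["clock"],s["ee_pos"],s["joints"],s["grip_width"])
plan([.594,-.239,.25],yawdown(-14.))
E
python3 p5.py
```

```text
16.15 [0.466  0.1658 0.239 ] [ 0.7735 -0.1957  1.9914 -0.797   1.4252  1.7505] 0.023290845406556394
turn [ 0.7168 -0.3946  0.9397] rows 10 [ 0.0717 -0.0395  0.094 ]  then shift cm [22.21 36.18 -1.1 ] rows 11 [ 2.019  3.289 -0.1  ]  [shift first: [-18.25  27.92  26.29] ]
```

Call:
drive_tool(rows=[{"rx": 0.072, "ry": -0.04, "rz": 0.094, "tx": 0, "ty": 0, "tz": 0, "grip": 1}, {"rx": 0.072, "ry": -0.04, "rz": 0.094, "tx": 0, "ty": 0, "tz": 0, "grip": 1}, {"rx": 0.072, "ry": -0.04, "rz": 0.094, "tx": 0, "ty": 0, "tz": 0, "grip": 1}, {"rx": 0.072, "ry": -0.04, "rz": 0.094, "tx": 0, "ty": 0, "tz": 0, "grip": 1}, {"rx": 0.072, "ry": -0.04, "rz": 0.094, "tx": 0, "ty": 0, "tz": 0, "grip": 1}, {"rx": 0.072, "ry": -0.039, "rz": 0.094, "tx": 0, "ty": 0, "tz": 0, "grip": 1}, {"rx": 0.072, "ry": -0.039, "rz": 0.094, "tx": 0, "ty": 0, "tz": 0, "grip": 1}, {"rx": 0.072, "ry": -0.039, "rz": 0.094, "tx": 0, "ty": 0, "tz": 0, "grip": 1}, {"rx": 0.072, "ry": -0.039, "rz": 0.094, "tx": 0, "ty": 0, "tz": 0, "grip": 1}, {"rx": 0.069, "ry": -0.039, "rz": 0.094, "tx": 0, "ty": 0, "tz": 0, "grip": 1}, {"rx": 0, "ry": 0, "rz": 0, "tx": 0, "ty": 0, "tz": -1, "grip": 1}, {"rx": 0, "ry": 0, "rz": 0, "tx": 0, "ty": 0, "tz": 0, "grip": 1}])

```text
clock: 17.35
ee_pos: [0.4655, 0.1644, 0.2468]
ee_rot: [3.112, -0.383, -0.005]
wrist_force: [0.1, 0.2, -2.7]
grip_width: 0.0235
grasp_force: 59.4
```

Call:
drive_tool(rows=[{"rx": 0, "ry": 0, "rz": 0, "tx": 1.2, "ty": 2, "tz": 0, "grip": 1}, {"rx": 0, "ry": 0, "rz": 0, "tx": 2, "ty": 3.2, "tz": 0, "grip": 1}, {"rx": 0, "ry": 0, "rz": 0, "tx": 2.2, "ty": 3.6, "tz": 0, "grip": 1}, {"rx": 0, "ry": 0, "rz": 0, "tx": 2.2, "ty": 3.6, "tz": 0, "grip": 1}, {"rx": 0, "ry": 0, "rz": 0, "tx": 2.2, "ty": 3.6, "tz": 0, "grip": 1}, {"rx": 0, "ry": 0, "rz": 0, "tx": 2.2, "ty": 3.6, "tz": 0, "grip": 1}, {"rx": 0, "ry": 0, "rz": 0, "tx": 2.2, "ty": 3.6, "tz": 0, "grip": 1}, {"rx": 0, "ry": 0, "rz": 0, "tx": 2.2, "ty": 3.6, "tz": 0, "grip": 1}, {"rx": 0, "ry": 0, "rz": 0, "tx": 2.2, "ty": 3.6, "tz": 0, "grip": 1}, {"rx": 0, "ry": 0, "rz": 0, "tx": 2.2, "ty": 3.4, "tz": 0, "grip": 1}, {"rx": 0, "ry": 0, "rz": 0, "tx": 1.3, "ty": 2.2, "tz": 0, "grip": 1}, {"rx": 0, "ry": 0, "rz": 0, "tx": 0, "ty": 0, "tz": 0, "grip": 1}])

```text
clock: 18.55
ee_pos: [0.5923, -0.24, 0.246]
ee_rot: [3.112, -0.384, -0.009]
wrist_force: [-0.2, 0.7, -2.1]
grip_width: 0.0237
grasp_force: 59.6
```

```bash
python3 p5.py
```

```text
18.55 [ 0.5923 -0.24    0.246 ] [-0.4606  0.2343  1.345  -0.0081  1.5657  1.3558] 0.02373610313018739
turn [ 0.0071  0.0051 -0.0012] rows 1 [ 0.0071  0.0051 -0.0012]  then shift cm [ 0.14 -0.14 -0.4 ] rows 1 [ 0.136 -0.141 -0.397]  [shift first: [ 0.13 -0.14 -0.4 ] ]
```

Call:
drive_tool(rows=[{"rx": 0.007, "ry": 0.005, "rz": -0.001, "tx": 0.14, "ty": -0.14, "tz": 2.5, "grip": 1}, {"rx": 0, "ry": 0, "rz": 0, "tx": 0, "ty": 0, "tz": 4, "grip": 1}, {"rx": 0, "ry": 0, "rz": 0, "tx": 0, "ty": 0, "tz": 3, "grip": 1}, {"rx": 0, "ry": 0, "rz": 0, "tx": 0, "ty": 0, "tz": 2, "grip": 1}, {"rx": 0, "ry": 0, "rz": 0, "tx": 0, "ty": 0, "tz": 0.8, "grip": 1}, {"rx": 0, "ry": 0, "rz": 0, "tx": 0, "ty": 0, "tz": 0, "grip": 1}, {"rx": 0, "ry": 0, "rz": 0, "tx": 0, "ty": 0, "tz": 0, "grip": 1}])

```text
clock: 19.25
ee_pos: [0.5949, -0.2362, 0.1259]
ee_rot: [-3.117, 0.38, -0.006]
wrist_force: [0.7, -0.2, -2.6]
grip_width: 0.0232
grasp_force: 59.6
```

```bash
cat > p6.py <<'E'
from h import *
import sys
s=ctrl.sense();print(s["clock"],s["ee_pos"]); plan([.594,-.239,.1025],yawdown(-14.))
g=np.radians(-14);u=np.array([np.cos(g),np.sin(g),0]);v=np.array([-u[1],u[0],0]);rc=np.array([.594,-.239,.09])
out=[]
T=Ro.from_rotvec(s["ee_rot"]).as_matrix()
for n in("scene","top","wrist"):
    m=viewer.snapshot(n)[:,:,::-1].copy(); cv2.imwrite(f"pics/{sys.argv[1]}_{n}.png",m)
    P=proj(n,[rc+i*.12*u+j*.016*v for i,j in((-1,-1),(1,-1),(1,1),(-1,1))])
    Q=proj(n,[s["ee_pos"]+T@np.array([i*.1,j*.012,k]) for k in(.012,-.038) for i,j in((-1,-1),(1,-1),(1,1),(-1,1))])
    q=P.mean(0).astype(int); k=4 if n!="wrist" else 2
    w,h=(100,150) if n!="wrist" else (200,300)
    if n=="wrist": q=np.array([320,200])
    x0,y0=np.clip(q-[w//2,h//2],0,[640-w,480-h])
    m=cv2.resize(m[y0:y0+h,x0:x0+w],None,fx=k*.66,fy=k*.66,interpolation=cv2.INTER_CUBIC)
    A=lambda p:((p-[x0,y0]+.5)*k*.66*16).round().astype(int)
    cv2.polylines(m,[A(P)],True,(255,0,0),1,shift=4); cv2.polylines(m,[A(Q[:4]),A(Q[4:])],True,(0,0,255),1,shift=4)
    out.append(m)
H=min(o.shape[0] for o in out); r=np.hstack([o[:H] for o in out]); print(r.shape); cv2.imwrite(f"pics/{sys.argv[1]}.png",r)
E
python3 p6.py a
```

```text
19.25 [ 0.5949 -0.2362  0.1259]
turn [-0.0016 -0.0033  0.0014] rows 1 [-0.0016 -0.0033  0.0014]  then shift cm [-0.02  0.29  2.34] rows 1 [-0.016  0.295  2.343]  [shift first: [-0.02  0.3   2.34] ]
(396, 792, 3)
```

View pics/a.png

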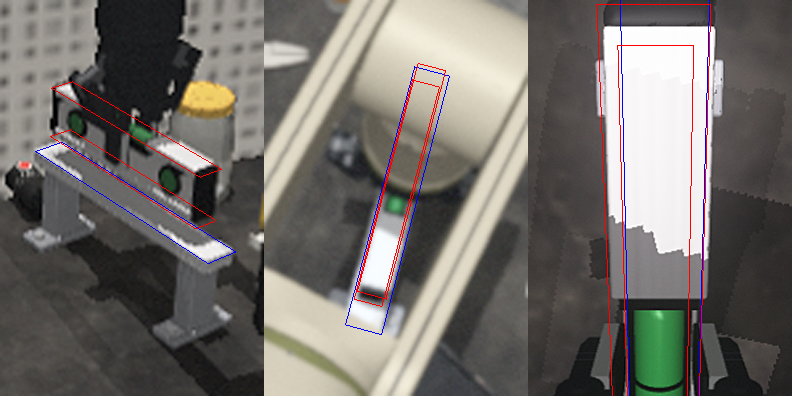

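The level hangs upright above the rail and its outline is as predicted. One quick subpixel fit of the rail before lowering.

```bash
python3 - <<'E'
import h
from h import *
w=np.load("w1.npy"); s0=dict(ee_pos=w[:3],ee_rot=w[3:])
class C: sense=staticmethod(lambda:s0)
h.ctrl=C
for n,f,(x0,y0,x1,y1) in(("wrist","w2raw.png",(425,45,560,295)),("top","top0.png",(335,175,395,300)),("scene","scene0.png",(325,195,410,255))):
    m=cv2.cvtColor(cv2.imread("pics/"+f),cv2.COLOR_BGR2GRAY)[y0:y1,x0:x1]
    for th in(160,180,200):
        k,lab,st,ce=cv2.connectedComponentsWithStats((m>th).astype(np.uint8)); i=1+st[1:,4].argmax()
        yy,xx=np.where(lab==i); X=np.array([onz(n,u+x0,v+y0,.09)[:2] for u,v in zip(xx,yy)],np.float32)
        r=cv2.minAreaRect(X*1000); c=X.mean(0); e=np.linalg.eigh(np.cov(X.T))[1][:,1]
        print(n,th,"mean",c,"yaw",np.degrees(np.arctan(e[1]/e[0])),"rect",np.round(r[0],1),np.round(r[1],1))
E
```

```text
Traceback (most recent call last):
  File "h.py", line 16, in onz
    o,r=ray(n,u,v); return o+r*(z-o[2])/r[2]
        ~~~^^^^^^^
  File "h.py", line 13, in ray
    K,d,R,t=cal(n); p=cv2.undistortPoints(np.array([[[u,v]]],float),K,d)[0,0]
            ~~~^^^
  File "h.py", line 5, in cal
    c=viewer.get_calibration(n); f=240/np.tan(np.radians(c["fov_y"])/2)
ValueError: time passes only in moves, steps and waits
```

```bash
python3 - <<'E'
import h, functools
from h import *
w=np.load("w1.npy"); s0=dict(ee_pos=w[:3],ee_rot=w[3:])
class C: sense=staticmethod(lambda:s0)
h.ctrl=C; h.cal=functools.lru_cache(h.cal)
for n,f,(x0,y0,x1,y1) in(("wrist","w2raw.png",(425,45,560,295)),("top","top0.png",(335,175,395,300)),("scene","scene0.png",(325,195,410,255))):
    m=cv2.cvtColor(cv2.imread("pics/"+f),cv2.COLOR_BGR2GRAY)[y0:y1,x0:x1]
    for th in(160,180,200):
        k,lab,st,ce=cv2.connectedComponentsWithStats((m>th).astype(np.uint8)); i=1+st[1:,4].argmax()
        yy,xx=np.where(lab==i); X=np.array([onz(n,u+x0,v+y0,.09)[:2] for u,v in zip(xx,yy)],np.float32)
        r=cv2.minAreaRect(X*1000); c=X.mean(0); e=np.linalg.eigh(np.cov(X.T))[1][:,1]
        print(n,th,"mean",c,"yaw",np.degrees(np.arctan(e[1]/e[0])),"rect",np.round(r[0],1),np.round(r[1],1))
print(ctrl.sense()["clock"])
E
```

```text
wrist 160 mean [ 0.6037 -0.2397] yaw -13.90949286299829 rect [ 595.  -237.7] [ 32.3 239.5]
wrist 180 mean [ 0.6037 -0.2397] yaw -13.895733476163487 rect [ 594.9 -237.6] [ 31.9 239.3]
wrist 200 mean [ 0.6037 -0.2397] yaw -13.893965095117796 rect [ 595.  -237.7] [ 31.7 238.9]
top 160 mean [ 0.5884 -0.2353] yaw -13.831506495555873 rect [ 594.1 -235.4] [ 65.1 241.7]
top 180 mean [ 0.588  -0.2349] yaw -13.925334139580464 rect [ 594. -235.] [ 62.9 240. ]
top 200 mean [ 0.5854 -0.2346] yaw -14.379281492111996 rect [ 594.8 -229.4] [ 59.4 239.3]
scene 160 mean [ 0.5889 -0.2378] yaw -13.849814206530434 rect [ 595.7 -239.6] [ 32.9 241.6]
scene 180 mean [ 0.5884 -0.2371] yaw -13.973202203712587 rect [ 596.  -239.1] [ 32.5 241.1]
scene 200 mean [ 0.5872 -0.2373] yaw -13.724883812489308 rect [ 595.6 -239.5] [ 28.7 236.1]
19.4
```

Call:
drive_tool(rows=[{"rx": -0.002, "ry": -0.003, "rz": 0, "tx": 0, "ty": 0.21, "tz": 0.8, "grip": 1}, {"rx": 0, "ry": 0, "rz": 0, "tx": 0, "ty": 0, "tz": 0.7, "grip": 1}, {"rx": 0, "ry": 0, "rz": 0, "tx": 0, "ty": 0, "tz": 0.4, "grip": 1}, {"rx": 0, "ry": 0, "rz": 0, "tx": 0, "ty": 0, "tz": 0.2, "grip": 1}, {"rx": 0, "ry": 0, "rz": 0, "tx": 0, "ty": 0, "tz": 0, "grip": 1}, {"rx": 0, "ry": 0, "rz": 0, "tx": 0, "ty": 0, "tz": 0, "grip": 1}])

```text
clock: 20.0
ee_pos: [0.5935, -0.2386, 0.1036]
ee_rot: [-3.118, 0.383, 0.002]
wrist_force: [0.4, -0.8, -1.0]
grip_width: 0.0236
grasp_force: 59.6
```

```bash
python3 -c "
from h import *
print(ctrl.sense()['wrist_force']);plan([.595,-.2383,.1025],yawdown(-13.9))"
```

```text
[ 0.4335 -0.7727 -1.0362]
turn [-0.0003  0.0012 -0.0018] rows 1 [-0.0003  0.0012 -0.0018]  then shift cm [ 0.13 -0.07  0.11] rows 1 [ 0.134 -0.067  0.111]  [shift first: [ 0.13 -0.07  0.11] ]
```

Call:
drive_tool(rows=[{"rx": 0, "ry": 0.001, "rz": -0.002, "tx": 0.12, "ty": -0.05, "tz": 0.05, "grip": 1}, {"rx": 0, "ry": 0, "rz": 0, "tx": 0, "ty": 0, "tz": 0.05, "grip": 1}, {"rx": 0, "ry": 0, "rz": 0, "tx": 0, "ty": 0, "tz": 0.05, "grip": 1}, {"rx": 0, "ry": 0, "rz": 0, "tx": 0, "ty": 0, "tz": 0, "grip": 1}])

```text
clock: 20.4
ee_pos: [0.5948, -0.2384, 0.1021]
ee_rot: [-3.118, 0.38, 0.0]
wrist_force: [-0.5, -0.3, -2.6]
grip_width: 0.0236
grasp_force: 59.6
```

Not in contact yet, so I keep creeping down.

Call:
drive_tool(rows=[{"rx": 0, "ry": 0, "rz": 0, "tx": 0, "ty": 0, "tz": 0.06, "grip": 1}, {"rx": 0, "ry": 0, "rz": 0, "tx": 0, "ty": 0, "tz": 0.06, "grip": 1}, {"rx": 0, "ry": 0, "rz": 0, "tx": 0, "ty": 0, "tz": 0, "grip": 1}])

```text
clock: 20.7
ee_pos: [0.5948, -0.2385, 0.1014]
ee_rot: [-3.118, 0.38, -0.0]
wrist_force: [-3.5, 1.3, 3.0]
grip_width: 0.0232
grasp_force: 60.1
```

Call:
drive_tool(rows=[{"rx": 0, "ry": 0, "rz": 0, "tx": 0, "ty": 0, "tz": 0.02, "grip": 1}, {"rx": 0, "ry": 0, "rz": 0, "tx": 0, "ty": 0, "tz": 0, "grip": 0.4}, {"rx": 0, "ry": 0, "rz": 0, "tx": 0, "ty": 0, "tz": 0, "grip": 0.1}, {"rx": 0, "ry": 0, "rz": 0, "tx": 0, "ty": 0, "tz": 0, "grip": -0.4}, {"rx": 0, "ry": 0, "rz": 0, "tx": 0, "ty": 0, "tz": 0, "grip": -1}, {"rx": 0, "ry": 0, "rz": 0, "tx": 0, "ty": 0, "tz": 0, "grip": -1}, {"rx": 0, "ry": 0, "rz": 0, "tx": 0, "ty": 0, "tz": 0, "grip": -1}, {"rx": 0, "ry": 0, "rz": 0, "tx": 0, "ty": 0, "tz": 0, "grip": -1}])

```text
clock: 21.5
ee_pos: [0.5948, -0.2384, 0.1007]
ee_rot: [-3.118, 0.38, 0.0]
wrist_force: [0.3, -0.2, -0.6]
grip_width: 0.0853
grasp_force: 0.0
```

Call:
drive_tool(rows=[{"rx": 0, "ry": 0, "rz": 0, "tx": 0, "ty": 0, "tz": -1, "grip": -1}, {"rx": 0, "ry": 0, "rz": 0, "tx": 0, "ty": 0, "tz": -2, "grip": -1}, {"rx": 0, "ry": 0, "rz": 0, "tx": 0, "ty": 0, "tz": -3, "grip": -1}, {"rx": 0, "ry": 0, "rz": 0, "tx": 0, "ty": 0, "tz": -4, "grip": -1}, {"rx": 0, "ry": 0, "rz": 0, "tx": 0, "ty": 0, "tz": -4, "grip": -1}, {"rx": 0, "ry": 0, "rz": 0, "tx": 0, "ty": 0, "tz": -4, "grip": -1}, {"rx": 0, "ry": 0, "rz": 0, "tx": 0, "ty": 0, "tz": -2, "grip": -1}, {"rx": 0, "ry": 0, "rz": 0, "tx": 0, "ty": 0, "tz": 0, "grip": -1}, {"rx": 0, "ry": 0, "rz": 0, "tx": 0, "ty": 0, "tz": 0, "grip": -1}])

```text
clock: 22.4
ee_pos: [0.5949, -0.2385, 0.3013]
ee_rot: [3.119, -0.38, 0.002]
wrist_force: [0.2, -0.3, -0.7]
grip_width: 0.0855
grasp_force: 0.0
```

```bash
sed -i 's/rc=np.array.*/rc=np.array([.595,-.2383,.09]); s["ee_pos"]=np.array([.595,-.2384,.102])/; s/T=Ro.*/T=yawdown(-13.9)/' p6.py; python3 p6.py b
```

```text
22.4 [ 0.5949 -0.2385  0.3013]
turn [-0.0001 -0.0011  0.002 ] rows 1 [-0.0001 -0.0011  0.002 ]  then shift cm [-0.08  0.07 19.88] rows 5 [-0.016  0.013  3.976]  [shift first: [-0.1   0.07 19.88] ]
(396, 792, 3)
```

View pics/b.png

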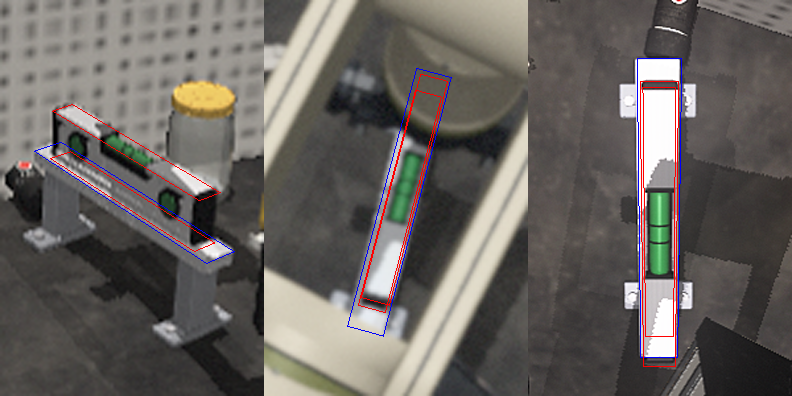

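```bash
python3 -c "
from h import *
W=lambda X,Y,z: onz('wrist',220+(X-528)/1.32-.5,50+Y/1.32-.5,z)
g=np.radians(-13.9);u=np.array([np.cos(g),np.sin(g),0]);v=np.array([-u[1],u[0],0]);rc=np.array([.595,-.2383,.09])
for n,p,z in(('vial ends',(660,188),.14),('',(660,277),.14),('far L',(643,82),.14),('far R',(677,82),.14),('near L',(644,361),.14),('near R',(677,361),.14),('rail far L',(636,58),.09),('rail far R',(680,58),.09)):
    d=W(*p,z)-rc; print(n,d@u*1000,d@v*1000)
d=proj('wrist',[rc+i*.1*u+[0,0,.05] for i in(-1,0,1)]);print(((d-[220,50]+.5)*1.32+[528,0]))
"
```

```text
vial ends 33.329492843406605 -0.8622026733006638
 -29.131957449266846 -0.8624628334119329
far L 99.50638448047398 9.75296755171868
far R 99.49567522203087 -11.48064207063378
near L -95.65828351404775 11.122791934534966
near R -95.66172568768597 -13.600500550395898
rail far L 120.01120774434524 16.34455255949578
rail far R 119.98932329270781 -15.289916133880757
[[658.8504 366.1276]
 [658.742  236.7742]
 [658.6157  81.1428]]
```

The level stands upright on the rail, vial edge up and along it, centred to about 2 mm lengthwise and 1.5 mm across. Handing in.

```bash
python3 -c "
from plant import sign_off
print(sign_off())"
```

```text
the job is handed in; nothing more can be done
None
```

The level was turned by way of the V-rest and now stands on its base edge along the guide rail, vial edge up and centred to about 2 mm; the job is handed in with the gripper clear and the nail jar, tape measure and pliers never approached.

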